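Eject the sunk sample cell and rack the cells by length

TASK

Press the knockout lever of the cell holder fully down so that the sample cell sunk in it rises, and take that cell out. Store it and the two cells lying on the bench in the two white racks by length, each lying flat and fully seated in an empty bay of the rack made for its length; set the cells down, do not drop them. Leave the cell that is already racked in its bay, and do not knock the beaker, flask or wash bottle about.

Things in the scene. Friction and masses are not known exactly. Their poses are not given: they have to be found in the camera images.
- cell_short: Sample cell (short, 100 mm long): aluminium bar, 26 x 26 mm section, black end frames 34 x 34 x 10 mm, tiny white caps on top. About 120 g. Origin at its centre, x along its length. Grip the body at its middle. Starts lying on the bench (origin 17 mm up) in either of two areas to the robot's right.
- cell_long: Sample cell (long, 140 mm long): aluminium bar, 26 x 26 mm section, black end frames 34 x 34 x 10 mm, tiny white caps on top. About 160 g. Origin at its centre, x along its length. Grip the body at its middle. Starts lying on the bench (origin 17 mm up) in the other of the two areas.
- cell_sunk: Sample cell (long, 140 mm long): aluminium bar, 26 x 26 mm section, black end frames 34 x 34 x 10 mm, tiny white caps on top. About 160 g. Origin at its centre, x along its length. Grip the body at its middle. Starts sunk in the holder, flush with its top; once raised 26 mm, its body spans 70 to 96 mm above the bench, the holder's top being at 74 mm.
- cell_racked: Sample cell (short, 100 mm long): aluminium bar, 26 x 26 mm section, black end frames 34 x 34 x 10 mm, tiny white caps on top. About 120 g. Origin at its centre, x along its length. Grip the body at its middle. Already seated in rack_short_bay0; leave it.
- rack_short: White rack for 100 mm cells, fixed, 128 x 130 mm. Cells lie along its x. Origin: centre of underside. Base 8 mm thick; two bays at y = +-37.5 mm, each 112 x 43 mm inside (6 mm free at each end, 4.5 mm each side). Walls and teeth 20 mm above the base, only in the last 20 mm of each bay: the middle is open for fingers. One bay is filled. The two racks stand on the robot's left, in either order.
- rack_long: White rack for 140 mm cells, fixed, 168 x 130 mm. Cells lie along its x. Origin: centre of underside. Base 8 mm thick; two bays at y = +-37.5 mm, each 152 x 43 mm inside (6 mm free at each end, 4.5 mm each side). Walls and teeth 20 mm above the base, only in the last 20 mm of each bay: the middle is open for fingers. Both bays empty.
- rack_short_bay0 (a point): Centre of a cell when seated in this bay, 25 mm above the bench. Filled at the start (+y side of the short rack).
- rack_short_bay1 (a point): Centre of a cell when seated in this bay, 25 mm above the bench. Empty at the start (-y side of the short rack).
- rack_long_bay0 (a point): Centre of a cell when seated in this bay, 25 mm above the bench. Empty (+y side of the long rack).
- rack_long_bay1 (a point): Centre of a cell when seated in this bay, 25 mm above the bench. Empty (-y side of the long rack).
- holder: Cell holder: fixed grey block 175 x 63 mm, 74 mm high, with a nest 143 x 37 mm, 34 mm deep, open at the top. Origin: centre of its underside, x along the nest, which lies across the robot's view. Two knockout pins rise through the nest floor and lift the cell level. The lever sticks out of the side at -y of the holder, which faces the robot.
- lever_pad (a point): Centre of the upper face of the knockout lever's black pad (34 mm wide along the holder's x, 28 mm deep). It is about 65 mm above the bench with the lever up and 33 mm with it fully down; it lies 107 to 109 mm from the holder's origin, horizontally. Press it straight down from above; it takes about 7 N.
- lever (a joint): Knockout lever, rad: 0 up (cell sunk), 0.54 fully down (cell raised 26 mm). Pins rise 50 mm per rad; the cell follows after the first 1 mm. Pivot 50 mm from the holder's centre towards the pad, 45 mm above the bench. It stays where it is left (friction, no spring).
- beaker: Glass beaker, 72 mm wide, 95 mm high, loose. Origin: centre of its underside. Leave it.
- flask: Conical glass flask, 82 mm wide, 118 mm high, loose. Origin: centre of its underside. Leave it.
- wash_bottle: White bottle, 68 mm wide, 160 mm high, loose. Origin: centre of its underside. Leave it.
Things that resemble listed ones, but are neither listed nor needed, are in the scene too. Leave any yellow look-alike of the cell_racked alone. Leave any red look-alike of the rack_long alone.

How it is judged:
By the outcome, as a careful person would: the job done as asked, in the order asked, and still so for the second after the job is handed in, with the robot touching nothing.
It also fails if it takes over 72 s, if anything falls off the work surface, if the arm or the gripper's body presses on something with over 40 N, if the wrist force passes 120 N, or if a joint passes its speed limit or range.

ROBOT

A 6-joint arm with a two-finger parallel gripper is mounted at the origin on the work surface. World frame = base frame: x ahead of the robot, y to its left, z up, the work surface at z = 0. Lengths are in m, angles in degrees, forces in N, time in s.
With the tool pointing down it reaches from about 0.4 to 0.825 m from the base axis. Payload 7 kg.
Tool frame: the origin (TCP) lies midway between the tips of the shut fingers; the grasp point (between the pads) lies r.pinch_z behind it (r.pinch_z is the distance from the TCP to the grasp point, in m); z points along the fingers, y is the line along which they close (so a half turn about z gives the same grasp; the last joint's range is limited). The gripper opens to 88 mm and grips with 3 to 60 N. Pads are 19 mm wide; open, the fingers measure 130 mm over their backs; the gripper's body (78 mm by 193 mm) begins 47 mm behind the grasp point.
Start: joints at [92.653, 20.546, 0.682, 0, -70.136, -16.507], TCP at [0.162, 0.655, 0.227] pointing down, gripper open.
Joint ranges: [-176.03, 176.03], [-82.01, 121.73], [-58.28, 71.71], [-173.87, 95.51], [-174.79, -0.11], [-173.66, 173.66]. Speed limits (degrees/s): [136.94, 136.94, 172.46, 180, 180, 180].

INTERFACE

Orientations are given as [roll, pitch, yaw] about the fixed x, y, z axes, in that order (R = Rz(yaw) Ry(pitch) Rx(roll)).
In Python, from plant import r, optics, job gives the robot as it stands.
- The arm moves only by the shell command python3 -m crank 'ROWS' [FORCE]. ROWS is JSON, a list of rows, each an object with "xyz": the shift along the tool's x, y, z in units of 30 mm (1.0 is 30 mm), a list of three; "delta_rot": the turn, a rotation vector about the tool's x, y, z in degrees, a list of three; "claw": the closure, from 0 (fully open) to 1 (shut). A call has 1 to 20 rows; each row is the pose to reach, as a shift and turn from the pose commanded when the call began, along the tool's axes at that moment; what a row does not reach only later rows make up. A row lasts 1/8 s, in which the tool goes at most 62.5 mm and 10.7 degrees, less where a joint would pass 70% of its speed; a pose out of reach is approached as far as the arm can. A call with a gripper value outside its range is refused whole. The fingers move at their own pace and stop on an object; FORCE is the grip in N (left out, the last holds). Time passes only in rows, so rows that repeat a pose let the fingers close. It gives the time, the measured TCP pose, the force, the opening and the grip force at its end, in the units of the state.
- r.get_state(): the state, without advancing time (a new reading comes with each control period).
- optics.capture(name): name is "side" or "top"; returns a dict with "img" (384x512x3 uint8, blue, green, red), "fovy" (degrees; the focal length in pixels is half the picture's height over the tangent of half this angle, whatever the lens; pixels are square), "cx", "cy" (the principal point, pixels), "eye" and "rotation" of the camera in the world. Camera axes: x right, y up, looking along -z (the intrinsics and any distortion apply to the point x, -y, -z); pixel columns grow to the right and rows downward; lengths in m; the calibration is good to about 2 mm. A picture is of the moment at which its call begins. There is no depth.
- job.close_job(): hands the job in; it is judged then, once.
The state is a dict: "time_s": time; "joints": joint angles; "qd": joint speeds; "joint_torque": joint torques, N m; "tcp_pos": TCP position; "eef_rot": TCP orientation; "contact_force": force on the tool from outside, world axes, zero at the start; "moment": the same for the moment, N m; "gripper_width": finger opening in m; "gripper_force": force on a finger pad.
Only numpy, scipy, OpenCV 4.12 (cv2) and the standard library are available. Lean on these libraries where they do the work, as an engineer would, in place of code of your own. Each camera call takes 0.05 s, during which the arm holds its last target. There are 200 camera calls.

## Working session

There is one attempt and no reset: what is moved stays moved. The work goes in short steps, Python scripts to look and compute and a shell command to move; the robot and the scene stay as the last step left them, time stands still between calls to the robot, and variables do not carry over. Pictures are saved under pics/ and viewed, at most 10 in all, crops included, and the job is handed in when it is done.

```bash
ls; mkdir -p pics; python3 - <<'E'
from plant import r, optics, job
import cv2
for n in("top","side"):
    c=optics.capture(n); cv2.imwrite(f"pics/{n}0.png",c["img"]); print(n,{k:v for k,v in c.items() if k!="img"})
print(r.get_state(), r.pinch_z)
E
```

```text
pics
top {'fovy': 43.67906283932941, 'cx': 257.50731734816867, 'cy': 191.98225087756262, 'eye': array([0.3012151 , 0.05121758, 1.42441822]), 'rotation': array([ 8.42604576e+00, -7.05389987e-02, -8.87704407e+01])}
side {'fovy': 54.235516241133354, 'cx': 265.96578715947226, 'cy': 192.42777848413726, 'eye': array([0.15180922, 0.67274653, 0.88322981]), 'rotation': array([  41.7700347 ,   -0.73989496, -147.5677804 ])}
{'time_s': 0.1, 'joints': array([ 9.26514507e+01,  2.05868853e+01,  6.40710018e-01, -1.68979035e-02,
       -7.01379374e+01, -1.65069137e+01]), 'qd': array([-0.05217106, -0.02580414,  0.12815825,  0.04677379,  0.08809878,
        0.02175013]), 'joint_torque': array([-1.73703407e-03, -5.84163666e+01,  2.93747824e+01,  7.01544374e+00,
        1.00922061e-02, -5.87256682e-05]), 'tcp_pos': array([0.161571  , 0.65493045, 0.22573688]), 'eef_rot': array([ 1.79914840e+02, -8.66964323e-03, -1.38612094e+01]), 'contact_force': array([-0.74077013, -1.15634402,  0.03157869]), 'moment': array([-0.00697214, -0.01906095,  0.01746164]), 'gripper_force': 0.0, 'gripper_width': 0.0874599456401426} 0.0188
```

View pics/top0.png

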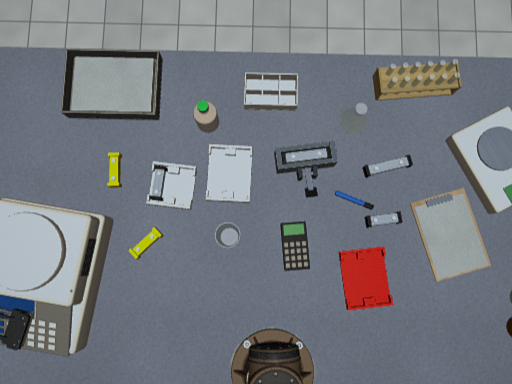

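View pics/side0.png

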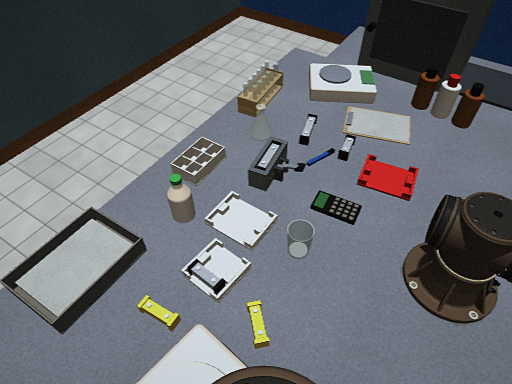

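Top view: short rack (171,186) with its left bay filled, long rack (230,173), holder (306,157) with lever pad (311,191), long cell (387,165), short cell (383,219). Beaker (228,235), bottle (205,115), flask (355,118); red rack and yellow cells are decoys.

```bash
cat > h.py <<'E'
import numpy as np, cv2
from scipy.spatial.transform import Rotation as R
from plant import r, optics, job
def cam(n):
    c=optics.capture(n); c["f"]=192/np.tan(np.radians(c["fovy"]/2)); c["M"]=R.from_euler("xyz",c["rotation"],degrees=True).as_matrix(); return c
def ray(c,uv):
    uv=np.atleast_2d(uv).astype(float)
    d=np.c_[(uv[:,0]-c["cx"])/c["f"],-(uv[:,1]-c["cy"])/c["f"],-np.ones(len(uv))]
    return d@c["M"].T
def plane(c,uv,z):
    d=ray(c,uv); return (c["eye"]+d*((z-c["eye"][2])/d[:,2])[:,None])[:,:2]
def proj(c,P):
    q=(np.atleast_2d(P)-c["eye"])@c["M"]; return np.c_[c["cx"]-c["f"]*q[:,0]/q[:,2],c["cy"]+c["f"]*q[:,1]/q[:,2]]
def blobs(mask,roi,amin=8):
    x0,y0,x1,y1=roi; m=np.zeros_like(mask); m[y0:y1,x0:x1]=mask[y0:y1,x0:x1]
    n,l,s,ce=cv2.connectedComponentsWithStats(m.astype(np.uint8))
    return [(ce[i],s[i,4],l==i) for i in range(1,n) if s[i,4]>=amin]
E
python3 - <<'E'
from h import *
c=cam("top"); print(c.keys())
hsv=cv2.cvtColor(c["img"],cv2.COLOR_BGR2HSV); V=hsv[...,2];S=hsv[...,1]
print("tcp",proj(c,r.get_state()["tcp_pos"]),"base",proj(c,[0,0,0]))
img=c["img"][130:240,135:425]; cv2.imwrite("pics/crop1.png",cv2.resize(img,None,fx=2.75,fy=2.75,interpolation=cv2.INTER_CUBIC))
dark=(V<50).astype(np.uint8)
for nm,roi,z in(("long",(355,145,420,185),.034),("short",(360,205,410,232),.034),("pad",(298,180,325,200),.065),("racked",(145,160,172,205),.042)):
    for ce,a,_ in blobs(dark,roi,6): print(nm,ce.round(1),a,plane(c,ce,z).round(4))
white=((V>190)&(S<30)).astype(np.uint8)
for nm,roi in(("rs",(140,155,200,215)),("rl",(200,135,260,210))):
    b=max(blobs(white,roi),key=lambda t:t[1]); cn=cv2.findContours(b[2].astype(np.uint8),0,1)[0][0]
    rc=cv2.minAreaRect(cn); print(nm,rc,cv2.boxPoints(rc).round(1).tolist()); print(plane(c,cv2.boxPoints(rc),.008).round(4).tolist(),plane(c,rc[0],.02).round(4))
hb=max(blobs((V<110)&(S<60),(270,138,340,178)),key=lambda t:t[1]); print(cv2.minAreaRect(cv2.findContours(hb[2].astype(np.uint8),0,1)[0][0]),hb[1])
E
```

```text
dict_keys(['img', 'fovy', 'cx', 'cy', 'eye', 'rotation', 'f', 'M'])
tcp [[  7.72078198 315.54275254]] base [[272.59718141 370.20029261]]
long [409.  160.7] 35 [[ 0.6105 -0.393 ]]
long [365.9 171. ] 56 [[ 0.5767 -0.2649]]
short [368.7 206.2] 30 [[ 0.4722 -0.2719]]
short [399.2 216.7] 32 [[ 0.4434 -0.3602]]
short [367.6 221.3] 55 [[ 0.4279 -0.2679]]
pad [310.7 192.2] 80 [[ 0.5051 -0.0987]]
racked [160.7 167.5] 32 [[0.5726 0.3398]]
racked [156.2 197.9] 37 [[0.4821 0.3485]]
rs ((171.38461303710938, 184.423095703125), (44.03232955932617, 41.42759704589844), 7.125016689300537) [[147.0, 202.1999969482422], [152.10000610351562, 161.10000610351562], [195.8000030517578, 166.60000610351562], [190.6999969482422, 207.6999969482422]]
[[0.473, 0.3825], [0.5982, 0.3739], [0.5843, 0.2415], [0.4595, 0.2517]] [[0.5264 0.3101]]
rl ((228.66160583496094, 172.4295654296875), (43.30847930908203, 54.293277740478516), 3.012787342071533) [[205.60000610351562, 198.39999389648438], [208.5, 144.1999969482422], [251.6999969482422, 146.5], [248.89999389648438, 200.6999969482422]]
[[0.4883, 0.2083], [0.6543, 0.2058], [0.6501, 0.0745], [0.4843, 0.0792]] [[0.5663 0.1412]]
((305.74151611328125, 160.8215789794922), (34.384429931640625, 62.501426696777344), 83.79655456542969) 1242
```

View pics/crop1.png

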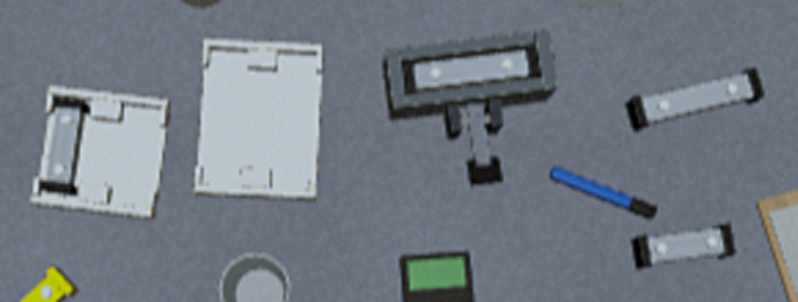

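The crop shows racks, holder, pad at about (484,172) in the crop, and both bench cells, all consistent in size with the given dimensions. Now one finer measurement, cross-checked with the side camera.

```bash
python3 - <<'E'
from h import *
c=cam("top"); s=cam("side")
def ch(c):
    h=cv2.cvtColor(c["img"],cv2.COLOR_BGR2HSV).astype(int); return h[...,0],h[...,1],h[...,2]
H,S,V=ch(c)
print("px bright cell/bench",V[165,387],V[157,306],V[130,340],V[173,230],V[142,306])
def ax(m,z):
    p=np.argwhere(m)[:,::-1]; w=plane(c,p,z); w0=w.mean(0); u=np.linalg.svd(w-w0)[2][0]; u*=np.sign(-u[1]); 
    t=(w-w0)@u; return w0.round(4),np.degrees(np.arctan2(u[1],u[0])).round(1),np.ptp(t).round(4),len(p)
for nm,roi,z in(("long",(355,145,420,185),.030),("short",(360,205,410,232),.030),("sunk",(280,142,332,170),.070),("racked",(145,160,167,205),.038)):
    b=[x for x in blobs((V>150)&(S<60),roi,30)]
    for x in b: print(nm,x[0].round(1),x[1],*ax(x[2],z))
for nm,roi in(("rs",(140,155,200,215)),("rl",(200,135,260,210))):
    b=max(blobs((V>175)&(S<40),roi),key=lambda t:t[1]); cn=cv2.findContours(b[2].astype(np.uint8),0,1)[0][0]
    bx=cv2.boxPoints(cv2.minAreaRect(cn))+0.0
    o=np.argsort(bx.sum(1)); tl,br=bx[o[0]],bx[o[-1]]
    print(nm,"centre",(plane(c,tl+[-.5,-.5],.028)+plane(c,br+[.5,.5],0))/2, np.linalg.norm(plane(c,tl+[-.5,-.5],.028)-plane(c,br+[.5,.5],0)))
# flask, pad
print("flask",plane(c,[354,123],0),"pad",plane(c,[311,191],.065))
big=lambda c,x0,y0,w,h,k:cv2.resize(c["img"][y0:y0+h,x0:x0+w],None,fx=k,fy=k,interpolation=cv2.INTER_CUBIC)
a=big(s,175,185,135,120,3.3); b=big(s,235,100,135,120,2.6); 
cv2.imwrite("pics/side_crop.png",cv2.hconcat([a,cv2.resize(b,(a.shape[1]*a.shape[0]//a.shape[0]*350//445,a.shape[0]))]))
E
```

```text
px bright cell/bench 173 174 123 203 126
long [387.7 164.8] 312 [ 0.5977 -0.3308] -75.3 0.1162 312
short [383.9 218.6] 212 [ 0.4374 -0.3167] -81.5 0.0768 212
sunk [306.  154.9] 307 [ 0.6133 -0.0839] -81.5 0.1177 307
racked [158.1 163.5] 59 [0.5851 0.3491] -79.9 0.0438 59
racked [157.6 187.5] 461 [0.5136 0.3468] -0.5 0.1016 461
rs centre [[0.52771002 0.31254569]] 0.18584540630815688
rl centre [[0.56798173 0.14119378]] 0.21274101124422018
flask [[ 0.73279759 -0.237768  ]] pad [[ 0.50874884 -0.09955215]]
```

View pics/side_crop.png

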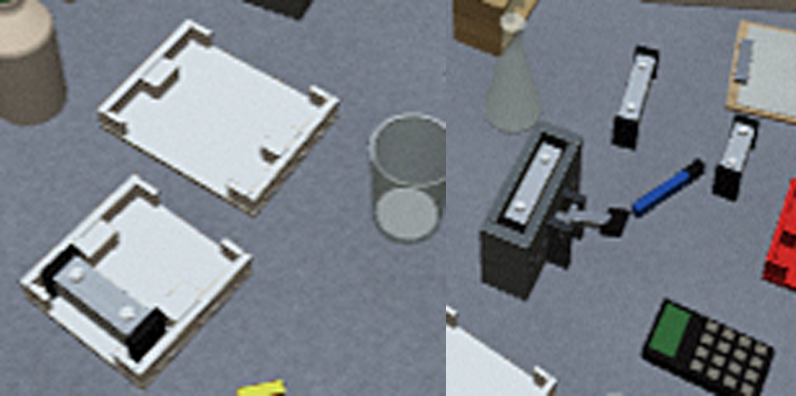

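```bash
cat >> h.py <<'E'
def go(x,y,z,yaw,st=None):
    st=st or r.get_state(); p=st["tcp_pos"]; M=R.from_euler("xyz",st["eef_rot"],degrees=True)
    T=R.from_euler("xyz",[180,0,yaw],degrees=True)
    print("rows xyz",(M.inv().apply(np.array([x,y,z])-p)/.03).round(2).tolist(),"rot",(M.inv()*T).as_rotvec(degrees=True).round(1).tolist())
E
python3 - <<'E'
from h import *
s=cam("side")
for nm,p in(("rl",[(99,115),(192,22),(338,98),(253,200)]),("rs",[(22,278),(135,177),(251,257),(140,368)])):
    q=plane(s,np.array(p)/3.3+[175,185],.028); print(nm,q.mean(0).round(4),np.linalg.norm(q-np.roll(q,1,0),axis=1).round(4),[np.degrees(np.arctan2(*(q[i]-q[j])[::-1])).round(1) for i,j in((1,0),(2,1),(2,3),(3,0))])
go(.5065,-.0995,.11,8.5)
E
```

```text
rl [0.5596 0.141 ] [0.1611 0.1321 0.1602 0.1295] [np.float64(-91.8), np.float64(179.0), np.float64(-91.4), np.float64(179.9)]
rs [0.5222 0.3082] [0.1237 0.1247 0.1244 0.1241] [np.float64(-97.2), np.float64(174.9), np.float64(-97.5), np.float64(175.2)]
rows xyz [17.19, 21.67, 3.89] rot [0.0, 0.0, -22.4]
```

```bash
python3 -m crank '[{"xyz":[17.2,21.7,0],"delta_rot":[0,0,-22.4],"claw":1},{"xyz":[17.2,21.7,0],"delta_rot":[0,0,-22.4],"claw":1},{"xyz":[17.2,21.7,0],"delta_rot":[0,0,-22.4],"claw":1},{"xyz":[17.2,21.7,0],"delta_rot":[0,0,-22.4],"claw":1},{"xyz":[17.2,21.7,0],"delta_rot":[0,0,-22.4],"claw":1},{"xyz":[17.2,21.7,0],"delta_rot":[0,0,-22.4],"claw":1},{"xyz":[17.2,21.7,0],"delta_rot":[0,0,-22.4],"claw":1},{"xyz":[17.2,21.7,0],"delta_rot":[0,0,-22.4],"claw":1},{"xyz":[17.2,21.7,0],"delta_rot":[0,0,-22.4],"claw":1},{"xyz":[17.2,21.7,0],"delta_rot":[0,0,-22.4],"claw":1},{"xyz":[17.2,21.7,0],"delta_rot":[0,0,-22.4],"claw":1},{"xyz":[17.2,21.7,0],"delta_rot":[0,0,-22.4],"claw":1},{"xyz":[17.2,21.7,3.9],"delta_rot":[0,0,-22.4],"claw":1},{"xyz":[17.2,21.7,3.9],"delta_rot":[0,0,-22.4],"claw":1},{"xyz":[17.2,21.7,3.9],"delta_rot":[0,0,-22.4],"claw":1},{"xyz":[17.2,21.7,3.9],"delta_rot":[0,0,-22.4],"claw":1},{"xyz":[17.2,21.7,3.9],"delta_rot":[0,0,-22.4],"claw":1},{"xyz":[17.2,21.7,3.9],"delta_rot":[0,0,-22.4],"claw":1},{"xyz":[17.2,21.7,3.9],"delta_rot":[0,0,-22.4],"claw":1}]' && python3 -c "
from h import *
go(.5065,-.0995,.032,8.5)"
```

```text
time_s: 2.68
tcp_pos: [0.5073, -0.0995, 0.1108]
eef_rot: [-180.0, -0.1, 8.6]
contact_force: [0.9, 0.3, 1.6]
gripper_width: 0.0005
gripper_force: 0.0
rows xyz [-0.03, -0.0, 2.63] rot [-0.0, -0.1, 0.1]
```

```bash
python3 -m crank '[{"xyz":[0,0,0.7],"delta_rot":[0,0,0],"claw":1},{"xyz":[0,0,1.3],"delta_rot":[0,0,0],"claw":1},{"xyz":[0,0,1.5],"delta_rot":[0,0,0],"claw":1},{"xyz":[0,0,1.7],"delta_rot":[0,0,0],"claw":1},{"xyz":[0,0,1.9],"delta_rot":[0,0,0],"claw":1},{"xyz":[0,0,2.1],"delta_rot":[0,0,0],"claw":1},{"xyz":[0,0,2.3],"delta_rot":[0,0,0],"claw":1},{"xyz":[0,0,2.45],"delta_rot":[0,0,0],"claw":1},{"xyz":[0,0,2.55],"delta_rot":[0,0,0],"claw":1},{"xyz":[0,0,2.62],"delta_rot":[0,0,0],"claw":1},{"xyz":[0,0,2.62],"delta_rot":[0,0,0],"claw":1}]'
```

```text
time_s: 4.05
tcp_pos: [0.5069, -0.1004, 0.0343]
eef_rot: [179.9, -0.1, 8.6]
contact_force: [-13.3, 3.1, 33.4]
gripper_width: 0.0004
gripper_force: 17.8
```

```bash
python3 -m crank '[{"xyz":[0,0,-1],"delta_rot":[0,0,0],"claw":1},{"xyz":[0,0,-3],"delta_rot":[0,0,0],"claw":1},{"xyz":[-2,0,-5],"delta_rot":[0,0,0],"claw":0.3},{"xyz":[-3,0,-5],"delta_rot":[0,0,20],"claw":0.3},{"xyz":[-3,0,-5],"delta_rot":[0,0,30],"claw":0.3},{"xyz":[-3,0,-5],"delta_rot":[0,0,40],"claw":0.3}]'; python3 - <<'E'
from h import *
c=cam("top"); s=cam("side")
big=lambda c,x0,y0,w,h,k:cv2.resize(c["img"][y0:y0+h,x0:x0+w],None,fx=k,fy=k,interpolation=cv2.INTER_CUBIC)
cv2.imwrite("pics/lev.png",cv2.hconcat([big(c,250,120,100,100,4),big(s,230,120,100,100,4)]))
E
```

```text
time_s: 4.8
tcp_pos: [0.4178, -0.1135, 0.1826]
eef_rot: [-179.9, -0.2, -24.0]
contact_force: [0.4, -1.3, 0.2]
gripper_width: 0.0349
gripper_force: 0.0
```

View pics/lev.png

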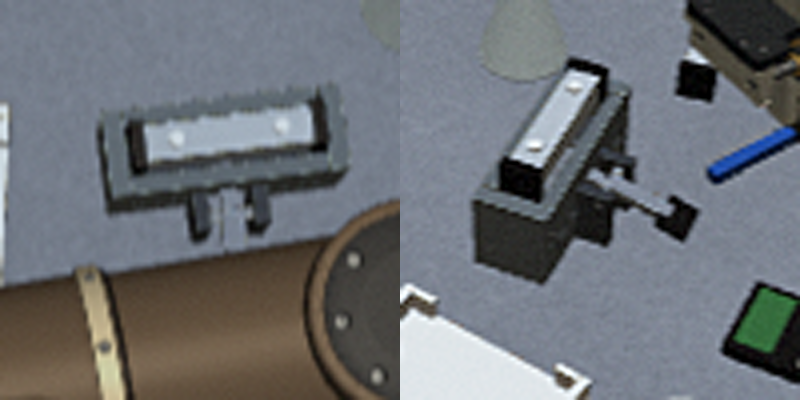

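Both views show the cell standing proud of the holder and the lever down; caps at top px (293.8,154.5), (320,151.8) and side px (263.8,156.3), (273.5,141.5). I'll triangulate them to confirm full lift and locate the cell.

```bash
python3 - <<'E'
from h import *
c=cam("top"); s=cam("side"); P=[]
for a,b in(((293.75,154.5),(263.75,156.25)),((320,151.75),(273.5,141.5))):
    d1=ray(c,a)[0];d2=ray(s,b)[0]; t=np.linalg.lstsq(np.c_[d1,-d2],s["eye"]-c["eye"],rcond=None)[0]
    p1=c["eye"]+t[0]*d1;p2=s["eye"]+t[1]*d2; P.append((p1+p2)/2); print(P[-1].round(4),np.linalg.norm(p1-p2).round(4))
print("mid",np.mean(P,0).round(4),"yaw",np.degrees(np.arctan2(*(P[1]-P[0])[1::-1])).round(1))
V=c["img"].max(2).astype(int); S=np.ptp(c["img"].astype(int),axis=2)
b=max(blobs((V>150)&(S<40),(280,140,335,168)),key=lambda t:t[1]); p=plane(c,np.argwhere(b[2])[:,::-1],.096); u=np.linalg.svd(p-p.mean(0))[2][0]
print("body",p.mean(0).round(4),b[1],np.degrees(np.arctan2(u[1],u[0])).round(1),np.ptp((p-p.mean(0))@u).round(4))
x,y=p.mean(0); go(x,y,.150,-81.5)
E
```

```text
[ 0.6063 -0.0469  0.0976] 0.002
[ 0.6161 -0.1208  0.0992] 0.0009
mid [ 0.6112 -0.0839  0.0984] yaw -82.5
body [ 0.6135 -0.0841] 366 98.3 0.1176
rows xyz [5.59, -3.49, 1.05] rot [-0.0, -0.0, 58.1]
```

Caps at z≈0.098 confirm a full 26 mm lift; cell at (0.6125, -0.084), yaw ≈ -82.

```bash
python3 -m crank '[{"xyz":[5.55,-3.47,1],"delta_rot":[0,0,58],"claw":0.3},{"xyz":[5.55,-3.47,1],"delta_rot":[0,0,58],"claw":0.3},{"xyz":[5.55,-3.47,1],"delta_rot":[0,0,58],"claw":0.3},{"xyz":[5.55,-3.47,1],"delta_rot":[0,0,58],"claw":0.3},{"xyz":[5.55,-3.47,1],"delta_rot":[0,0,58],"claw":0.3},{"xyz":[5.55,-3.47,1],"delta_rot":[0,0,58],"claw":0.3},{"xyz":[5.55,-3.47,1],"delta_rot":[0,0,58],"claw":0.3},{"xyz":[5.55,-3.47,1],"delta_rot":[0,0,58],"claw":0.3},{"xyz":[5.55,-3.47,1],"delta_rot":[0,0,58],"claw":0.3}]'; python3 -c "
from h import *
go(.6125,-.084,.079,-81.8)"
```

```text
time_s: 6.12
tcp_pos: [0.612, -0.0852, 0.151]
eef_rot: [-180.0, -0.0, -81.6]
contact_force: [0.5, -0.5, -0.4]
gripper_width: 0.0613
gripper_force: 0.0
rows xyz [-0.04, -0.02, 2.4] rot [-0.0, -0.0, 0.2]
```

```bash
python3 -m crank '[{"xyz":[-0.04,0,1.2],"delta_rot":[0,0,0],"claw":0.3},{"xyz":[-0.04,0,2],"delta_rot":[0,0,0],"claw":0.3},{"xyz":[-0.04,0,2.4],"delta_rot":[0,0,0],"claw":0.3},{"xyz":[-0.04,0,2.4],"delta_rot":[0,0,0],"claw":0.3},{"xyz":[-0.04,0,2.4],"delta_rot":[0,0,0],"claw":0.5},{"xyz":[-0.04,0,2.4],"delta_rot":[0,0,0],"claw":0.65},{"xyz":[-0.04,0,2.4],"delta_rot":[0,0,0],"claw":0.75},{"xyz":[-0.04,0,2.4],"delta_rot":[0,0,0],"claw":0.85},{"xyz":[-0.04,0,2.4],"delta_rot":[0,0,0],"claw":0.85}]' 25
```

```text
time_s: 7.25
tcp_pos: [0.6125, -0.0839, 0.0795]
eef_rot: [-179.9, -0.0, -81.7]
contact_force: [0.7, -0.1, 2.8]
gripper_width: 0.0257
gripper_force: 25.0
```

```bash
python3 -m crank '[{"xyz":[0,0,-0.7],"delta_rot":[0,0,0],"claw":0.85},{"xyz":[0,0,-2],"delta_rot":[0,0,0],"claw":0.85},{"xyz":[0,0,-3.5],"delta_rot":[0,0,0],"claw":0.85},{"xyz":[-2,0.1,-3.5],"delta_rot":[0,0,-10],"claw":0.85},{"xyz":[-4,0.2,-3.5],"delta_rot":[0,0,-20],"claw":0.85},{"xyz":[-5.5,0.3,-3.5],"delta_rot":[0,0,-30],"claw":0.85},{"xyz":[-7,0.3,-3.5],"delta_rot":[0,0,-40],"claw":0.85},{"xyz":[-8.9,0.3,-3.5],"delta_rot":[0,0,-50],"claw":0.85},{"xyz":[-8.9,0.3,-3.5],"delta_rot":[0,0,-60],"claw":0.85},{"xyz":[-8.9,0.3,-3],"delta_rot":[0,0,-70],"claw":0.85},{"xyz":[-8.9,0.3,-2],"delta_rot":[0,0,-80],"claw":0.85},{"xyz":[-8.9,0.3,-1],"delta_rot":[0,0,-80.2],"claw":0.85},{"xyz":[-8.9,0.3,-0.5],"delta_rot":[0,0,-80.2],"claw":0.85},{"xyz":[-8.9,0.3,-0.5],"delta_rot":[0,0,-80.2],"claw":0.85}]'; python3 - <<'E'
from h import *
c=cam("top"); s=cam("side")
big=lambda c,x0,y0,w,h,k:cv2.resize(c["img"][y0:y0+h,x0:x0+w],None,fx=k,fy=k,interpolation=cv2.INTER_CUBIC)
cv2.imwrite("pics/pl1.png",cv2.hconcat([big(c,190,125,80,100,5),big(s,200,170,80,100,5)]))
E
```

```text
time_s: 9.0
tcp_pos: [0.5636, 0.1784, 0.0929]
eef_rot: [179.9, 0.1, -1.5]
contact_force: [-0.4, 0.0, -1.6]
gripper_width: 0.0257
gripper_force: 24.9
```

View pics/pl1.png

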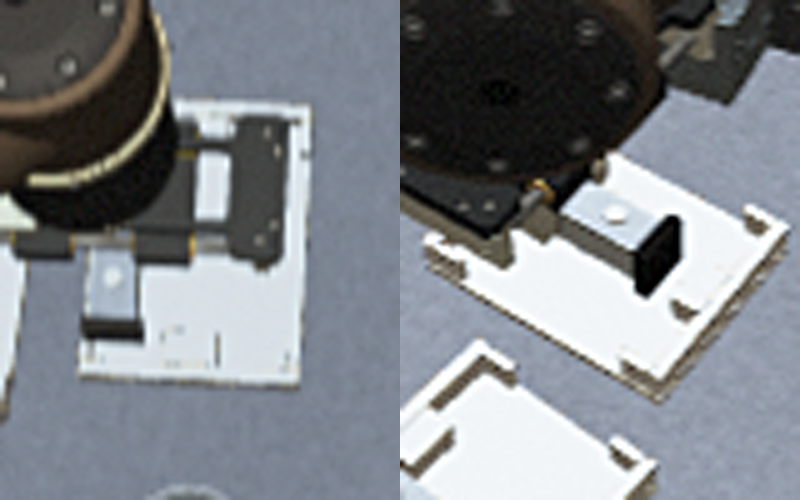

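The cell hangs over the +y bay of the long rack, aligned in yaw; near cap at top px (212.4,180), side px (243,213). I'll check predicted against seen points in both views.

```bash
python3 - <<'E'
from h import *
c=cam("top"); s=cam("side"); t=r.get_state()["tcp_pos"]; yaw=np.radians(-1.5)
ux=np.array([np.cos(yaw),np.sin(yaw),0]); uy=np.array([-np.sin(yaw),np.cos(yaw),0])
cap=t-ux*.0373+[0,0,.0185]; print("cap pred",proj(c,cap),"seen 212.4 180 |",proj(s,cap),"seen 243 213")
for i in(1,-1):
    for z in(0,.028):
        for j in(1,-1):
            P=np.array([.568,.1412,z])+i*.084*ux+j*.065*uy
            pc,ps=proj(c,P)[0],proj(s,P)[0]; print(i,j,z,"top crop",((pc-[190,125])*5).round(),"side crop",((ps-[200,170])*5+[400,0]).round())
E
```

```text
cap pred [[212.20190161 179.45339122]] seen 212.4 180 | [[241.91604331 212.11574293]] seen 243 213
1 1 0 top crop [ 97. 100.] side crop [417. 267.]
1 -1 0 top crop [310. 110.] side crop [552. 130.]
1 1 0.028 top crop [92. 89.] side crop [412. 238.]
1 -1 0.028 top crop [309.  99.] side crop [550. 100.]
-1 1 0 top crop [ 79. 373.] side crop [650. 405.]
-1 -1 0 top crop [296. 383.] side crop [778. 251.]
-1 1 0.028 top crop [ 74. 367.] side crop [649. 376.]
-1 -1 0.028 top crop [295. 377.] side crop [779. 222.]
```

```bash
python3 -m crank '[{"xyz":[0.14,0.05,0.3],"delta_rot":[0,0,0],"claw":0.85},{"xyz":[0.14,0.05,0.9],"delta_rot":[0,0,0],"claw":0.85},{"xyz":[0.14,0.05,1.5],"delta_rot":[0,0,0],"claw":0.85},{"xyz":[0.14,0.05,1.8],"delta_rot":[0,0,0],"claw":0.85},{"xyz":[0.14,0.05,2.0],"delta_rot":[0,0,0],"claw":0.85},{"xyz":[0.14,0.05,2.15],"delta_rot":[0,0,0],"claw":0.85},{"xyz":[0.14,0.05,2.25],"delta_rot":[0,0,0],"claw":0.85},{"xyz":[0.14,0.05,2.32],"delta_rot":[0,0,0],"claw":0.85},{"xyz":[0.14,0.05,2.36],"delta_rot":[0,0,0],"claw":0.85},{"xyz":[0.14,0.05,2.36],"delta_rot":[0,0,0],"claw":0.85}]'
```

```text
time_s: 10.45
tcp_pos: [0.5685, 0.1773, 0.0232]
eef_rot: [-180.0, -0.0, -1.5]
contact_force: [-0.6, -0.3, -1.9]
gripper_width: 0.0256
gripper_force: 24.9
```

```bash
python3 -m crank '[{"xyz":[0,0,0.03],"delta_rot":[0,0,0],"claw":0.85},{"xyz":[0,0,0.06],"delta_rot":[0,0,0],"claw":0.85},{"xyz":[0,0,0.06],"delta_rot":[0,0,0],"claw":0.85}]'
```

```text
time_s: 10.82
tcp_pos: [0.5686, 0.1773, 0.0218]
eef_rot: [-180.0, -0.0, -1.5]
contact_force: [-1.3, -0.6, 2.6]
gripper_width: 0.026
gripper_force: 24.9
```

```bash
python3 -m crank '[{"xyz":[0,0,0],"delta_rot":[0,0,0],"claw":0.6},{"xyz":[0,0,0],"delta_rot":[0,0,0],"claw":0.45},{"xyz":[0,0,0],"delta_rot":[0,0,0],"claw":0.45},{"xyz":[0,0,-1],"delta_rot":[0,0,0],"claw":0.45},{"xyz":[0,0,-2.5],"delta_rot":[0,0,0],"claw":0.45},{"xyz":[0,0,-4.5],"delta_rot":[0,0,0],"claw":0.3},{"xyz":[1.36,16.9,-5],"delta_rot":[0,0,74],"claw":0.3},{"xyz":[1.36,16.9,-5],"delta_rot":[0,0,74],"claw":0.3},{"xyz":[1.36,16.9,-5],"delta_rot":[0,0,74],"claw":0.3},{"xyz":[1.36,16.9,-5],"delta_rot":[0,0,74],"claw":0.3},{"xyz":[1.36,16.9,-5],"delta_rot":[0,0,74],"claw":0.3},{"xyz":[1.36,16.9,-5],"delta_rot":[0,0,74],"claw":0.3},{"xyz":[1.36,16.9,-5],"delta_rot":[0,0,74],"claw":0.3},{"xyz":[1.36,16.9,-5],"delta_rot":[0,0,74],"claw":0.3},{"xyz":[1.36,16.9,-5],"delta_rot":[0,0,74],"claw":0.3},{"xyz":[1.36,16.9,-5],"delta_rot":[0,0,74],"claw":0.3},{"xyz":[1.36,16.9,-5],"delta_rot":[0,0,74],"claw":0.3},{"xyz":[1.36,16.9,-3],"delta_rot":[0,0,74],"claw":0.3},{"xyz":[1.36,16.9,-3],"delta_rot":[0,0,74],"claw":0.3},{"xyz":[1.36,16.9,-3],"delta_rot":[0,0,74],"claw":0.3}]'; python3 - <<'E'
from h import *
c=cam("top"); s=cam("side")
big=lambda c,x0,y0,w,h,k:cv2.resize(c["img"][y0:y0+h,x0:x0+w],None,fx=k,fy=k,interpolation=cv2.INTER_CUBIC)
cv2.imwrite("pics/pl2.png",cv2.hconcat([big(c,190,125,80,100,5),big(s,270,100,80,100,5)]))
V=c["img"].max(2).astype(int)
for ce,a,_ in blobs(V<50,(200,135,232,205),12): print(ce,a,plane(c,ce,.036))
go(.596,-.330,.009,-75.3)
E
```

```text
time_s: 13.32
tcp_pos: [0.5972, -0.3302, 0.1132]
eef_rot: [-180.0, -0.1, -75.4]
contact_force: [0.1, 0.1, 0.7]
gripper_width: 0.0613
gripper_force: 0.0
[217.76190476 148.61904762] 21 [[0.63445072 0.17470156]]
[215.15 192.75] 20 [[0.50191619 0.17789732]]
rows xyz [-0.04, 0.06, 3.5] rot [-0.2, -0.1, -0.1]
```

View pics/pl2.png

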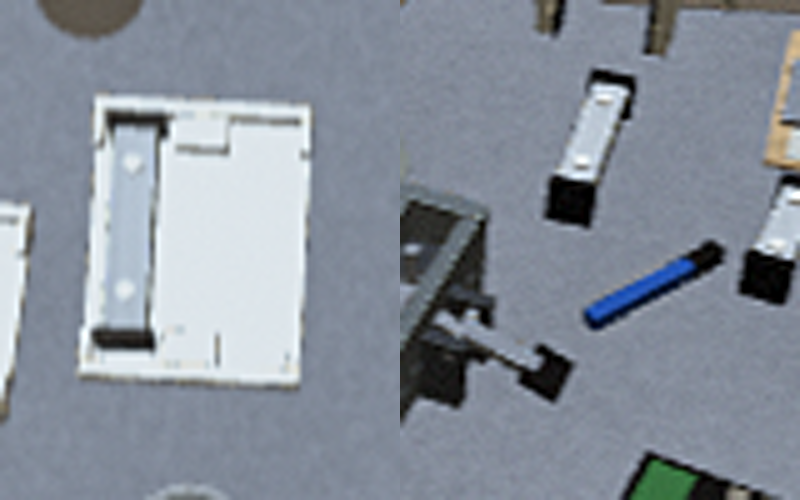

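Left: cell_sunk lies flat in the +y bay of the long rack, frames clear of both end walls. Right: bench long cell still in place, caps at side px (310.4,120) and (306.2,132.4).

```bash
python3 - <<'E'
from h import *
s=cam("side")
q=plane(s,[(310.4,120),(306.2,132.4)],.0325); m=q.mean(0); d=q[0]-q[1]; print(q,m,np.degrees(np.arctan2(d[1],d[0])),np.linalg.norm(d))
E
```

```text
[[ 0.60481134 -0.36611864]
 [ 0.58370376 -0.29441109]] [ 0.59425755 -0.33026486] -73.59786363390805 0.07474960186205099
```

```bash
python3 -m crank '[{"xyz":[-0.04,0.04,1],"delta_rot":[0,0,0],"claw":0.3},{"xyz":[-0.04,0.04,2],"delta_rot":[0,0,0],"claw":0.3},{"xyz":[-0.04,0.04,2.9],"delta_rot":[0,0,0],"claw":0.3},{"xyz":[-0.04,0.04,3.3],"delta_rot":[0,0,0],"claw":0.3},{"xyz":[-0.04,0.04,3.4],"delta_rot":[0,0,0],"claw":0.3},{"xyz":[-0.04,0.04,3.4],"delta_rot":[0,0,0],"claw":0.45},{"xyz":[-0.04,0.04,3.4],"delta_rot":[0,0,0],"claw":0.6},{"xyz":[-0.04,0.04,3.4],"delta_rot":[0,0,0],"claw":0.7},{"xyz":[-0.04,0.04,3.4],"delta_rot":[0,0,0],"claw":0.8},{"xyz":[-0.04,0.04,3.4],"delta_rot":[0,0,0],"claw":0.85},{"xyz":[-0.04,0.04,3.4],"delta_rot":[0,0,0],"claw":0.85}]' 25; python3 -c "
from h import *
go(.5660,.1023,.12,-1.5)"
```

```text
time_s: 14.85
tcp_pos: [0.5953, -0.3298, 0.0099]
eef_rot: [-179.9, -0.0, -75.5]
contact_force: [1.0, 0.7, 3.8]
gripper_width: 0.0258
gripper_force: 25.0
rows xyz [-14.19, -2.67, -3.68] rot [-0.0, -0.1, -74.0]
```

```bash
python3 -m crank '[{"xyz":[0,0,-0.7],"delta_rot":[0,0,0],"claw":0.85},{"xyz":[0,0,-2.5],"delta_rot":[0,0,0],"claw":0.85},{"xyz":[0,0,-4.5],"delta_rot":[0,0,0],"claw":0.85},{"xyz":[-1.5,-0.3,-5.5],"delta_rot":[0,0,-5],"claw":0.85},{"xyz":[-3,-0.6,-5.5],"delta_rot":[0,0,-12],"claw":0.85},{"xyz":[-4.5,-0.9,-5.5],"delta_rot":[0,0,-20],"claw":0.85},{"xyz":[-6,-1.2,-5.5],"delta_rot":[0,0,-28],"claw":0.85},{"xyz":[-7.5,-1.5,-5.5],"delta_rot":[0,0,-36],"claw":0.85},{"xyz":[-9,-1.8,-5.5],"delta_rot":[0,0,-44],"claw":0.85},{"xyz":[-10.5,-2,-5.5],"delta_rot":[0,0,-52],"claw":0.85},{"xyz":[-12,-2.3,-5.5],"delta_rot":[0,0,-60],"claw":0.85},{"xyz":[-13.5,-2.6,-5.2],"delta_rot":[0,0,-68],"claw":0.85},{"xyz":[-14.2,-2.67,-4.6],"delta_rot":[0,0,-74],"claw":0.85},{"xyz":[-14.2,-2.67,-3.8],"delta_rot":[0,0,-74],"claw":0.85},{"xyz":[-14.2,-2.67,-3],"delta_rot":[0,0,-74],"claw":0.85},{"xyz":[-14.2,-2.67,-2.5],"delta_rot":[0,0,-74],"claw":0.85},{"xyz":[-14.2,-2.67,-2.5],"delta_rot":[0,0,-74],"claw":0.85}]'; python3 - <<'E'
from h import *
c=cam("top"); s=cam("side"); t=r.get_state()["tcp_pos"]; yaw=np.radians(-1.5)
ux=np.array([np.cos(yaw),np.sin(yaw),0])
cap=t-ux*.0373+[0,0,.022]
print("cap crop pred",(proj(c,cap)-[190,125])*5,(proj(s,cap)-[200,160])*5+[400,0])
big=lambda c,x0,y0,w,h,k:cv2.resize(c["img"][y0:y0+h,x0:x0+w],None,fx=k,fy=k,interpolation=cv2.INTER_CUBIC)
cv2.imwrite("pics/pl3.png",cv2.hconcat([big(c,190,125,80,100,5),big(s,200,160,80,100,5)]))
go(.5660,.1023,.0188,-1.5)
E
```

```text
time_s: 16.98
tcp_pos: [0.5646, 0.1021, 0.0831]
eef_rot: [179.9, 0.1, -1.5]
contact_force: [-1.0, -0.5, -1.1]
gripper_width: 0.026
gripper_force: 25.0
cap crop pred [[249.41844973 275.95589592]] [[688.44494332 176.8057921 ]]
rows xyz [0.0, 0.01, 2.2] rot [0.0, -0.0, 0.0]
```

View pics/pl3.png

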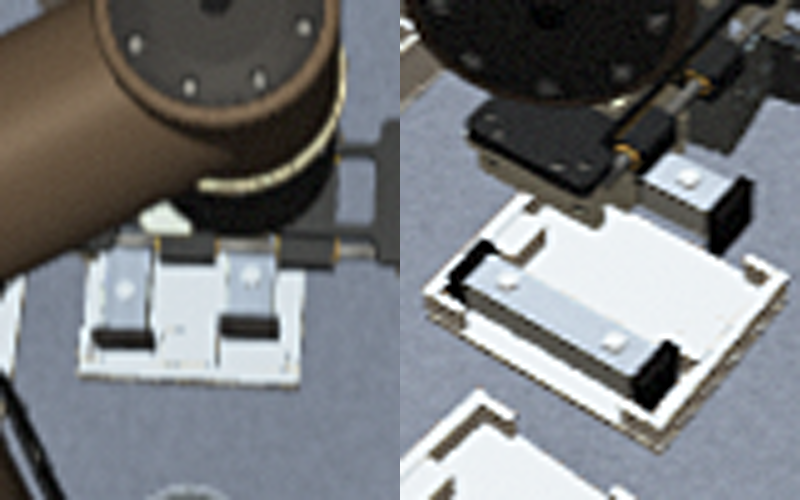

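```bash
python3 -m crank '[{"xyz":[-0.05,0,0.4],"delta_rot":[0,0,0],"claw":0.85},{"xyz":[-0.05,0,1],"delta_rot":[0,0,0],"claw":0.85},{"xyz":[-0.05,0,1.4],"delta_rot":[0,0,0],"claw":0.85},{"xyz":[-0.05,0,1.7],"delta_rot":[0,0,0],"claw":0.85},{"xyz":[-0.05,0,1.9],"delta_rot":[0,0,0],"claw":0.85},{"xyz":[-0.05,0,2.0],"delta_rot":[0,0,0],"claw":0.85},{"xyz":[-0.05,0,2.1],"delta_rot":[0,0,0],"claw":0.85},{"xyz":[-0.05,0,2.15],"delta_rot":[0,0,0],"claw":0.85},{"xyz":[-0.05,0,2.18],"delta_rot":[0,0,0],"claw":0.85},{"xyz":[-0.05,0,2.2],"delta_rot":[0,0,0],"claw":0.85},{"xyz":[-0.05,0,2.2],"delta_rot":[0,0,0],"claw":0.85}]'
```

```text
time_s: 18.45
tcp_pos: [0.564, 0.1028, 0.0184]
eef_rot: [180.0, -0.0, -1.5]
contact_force: [0.3, 0.3, -1.2]
gripper_width: 0.0256
gripper_force: 25.0
```

```bash
python3 -m crank '[{"xyz":[0,0,0.02],"delta_rot":[0,0,0],"claw":0.85},{"xyz":[0,0,0.03],"delta_rot":[0,0,0],"claw":0.85},{"xyz":[0,0,0.03],"delta_rot":[0,0,0],"claw":0.85}]'
```

```text
time_s: 18.82
tcp_pos: [0.5641, 0.1028, 0.0179]
eef_rot: [-180.0, -0.0, -1.5]
contact_force: [-3.0, -0.3, 5.1]
gripper_width: 0.0256
gripper_force: 25.0
```

```bash
python3 -m crank '[{"xyz":[0,0,0],"delta_rot":[0,0,0],"claw":0.6},{"xyz":[0,0,0],"delta_rot":[0,0,0],"claw":0.48},{"xyz":[0,0,0],"delta_rot":[0,0,0],"claw":0.48},{"xyz":[0,0,-1],"delta_rot":[0,0,0],"claw":0.48},{"xyz":[0,0,-2.5],"delta_rot":[0,0,0],"claw":0.48},{"xyz":[0,0,-4.5],"delta_rot":[0,0,0],"claw":0.3},{"xyz":[-3.87,14.1,-5],"delta_rot":[0,0,79.8],"claw":0.3},{"xyz":[-3.87,14.1,-5],"delta_rot":[0,0,79.8],"claw":0.3},{"xyz":[-3.87,14.1,-5],"delta_rot":[0,0,79.8],"claw":0.3},{"xyz":[-3.87,14.1,-5],"delta_rot":[0,0,79.8],"claw":0.3},{"xyz":[-3.87,14.1,-5],"delta_rot":[0,0,79.8],"claw":0.3},{"xyz":[-3.87,14.1,-5],"delta_rot":[0,0,79.8],"claw":0.3},{"xyz":[-3.87,14.1,-5],"delta_rot":[0,0,79.8],"claw":0.3},{"xyz":[-3.87,14.1,-5],"delta_rot":[0,0,79.8],"claw":0.3},{"xyz":[-3.87,14.1,-5],"delta_rot":[0,0,79.8],"claw":0.3},{"xyz":[-3.87,14.1,-5],"delta_rot":[0,0,79.8],"claw":0.3},{"xyz":[-3.87,14.1,-5],"delta_rot":[0,0,79.8],"claw":0.3},{"xyz":[-3.87,14.1,-3],"delta_rot":[0,0,79.8],"claw":0.3},{"xyz":[-3.87,14.1,-3],"delta_rot":[0,0,79.8],"claw":0.3},{"xyz":[-3.87,14.1,-3],"delta_rot":[0,0,79.8],"claw":0.3}]'; python3 - <<'E'
from h import *
c=cam("top"); s=cam("side")
big=lambda c,x0,y0,w,h,k:cv2.resize(c["img"][y0:y0+h,x0:x0+w],None,fx=k,fy=k,interpolation=cv2.INTER_CUBIC)
cv2.imwrite("pics/pl4.png",cv2.hconcat([big(c,140,125,120,100,4),big(s,310,110,80,100,4)]))
go(.437,-.3165,.0105,-81.3)
E
```

```text
time_s: 21.32
tcp_pos: [0.4379, -0.3172, 0.1089]
eef_rot: [-180.0, -0.1, -81.2]
contact_force: [-0.2, -0.5, 1.1]
gripper_width: 0.0613
gripper_force: 0.0
rows xyz [-0.04, 0.05, 3.3] rot [-0.1, -0.1, 0.1]
```

View pics/pl4.png

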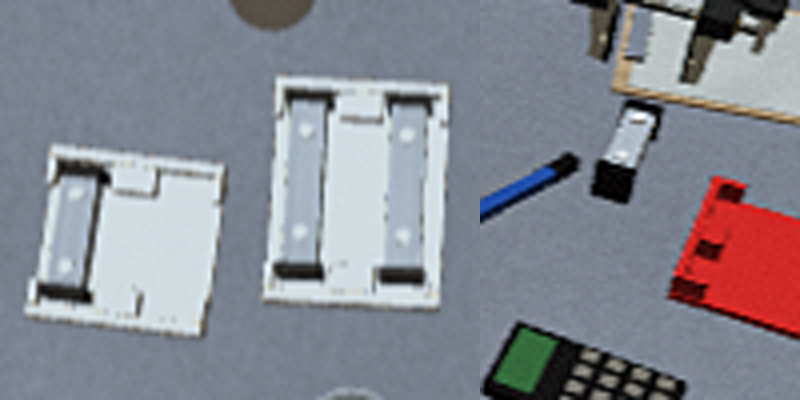

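Both long cells lie seated in the long rack (caps at crop (306,130)/(299,231) and (407,133)/(402,233)); the short rack's right bay is free. The short cell is on the bench, caps at side crop (637,117)/(620,157). Next the numeric check, then the grasp.

```bash
python3 - <<'E'
from h import *
c=cam("top"); s=cam("side")
T=lambda p,z:plane(c,np.array(p)/4+[140,125],z)
q=plane(s,[(349.25,139.25),(345,149.25)],.0325); d=q[0]-q[1]; print("short",q.mean(0),np.degrees(np.arctan2(d[1],d[0])),np.linalg.norm(d))
for nm,p in(("L0",[(306,130),(299,231)]),("L1",[(407,133),(402,233)]),("racked",[(76,193),(65,266)])):
    q=T(p,.0405); d=q[0]-q[1]; print(nm,q.mean(0).round(4),np.degrees(np.arctan2(d[1],d[0])).round(1))
for nm,k in(("far",([(52,148),(226,165)],.028)),("near",([(27,318),(203,337)],0)),("Lfar",([(277,76),(449,85)],.028)),("Lnear",([(264,299),(439,309)],0))):
    q=T(*k); d=q[0]-q[1]; print(nm,q.mean(0).round(4),"perp yaw",(np.degrees(np.arctan2(d[1],d[0]))-90).round(1))
E
```

```text
short [ 0.43498176 -0.3160891 ] -80.54198664713306 0.05715863465148415
L0 [0.5686 0.1784] -1.9
L1 [0.5684 0.1034] -1.3
racked [0.5284 0.3469] -5.5
far [0.5864 0.3016] perp yaw -4.4
near [0.4614 0.3185] perp yaw -4.9
Lfar [0.6479 0.137 ] perp yaw -1.8
Lnear [0.483  0.1422] perp yaw -2.1
```

```bash
python3 -m crank '[{"xyz":[-0.04,0.05,1],"delta_rot":[0,0,0],"claw":0.3},{"xyz":[-0.04,0.05,2],"delta_rot":[0,0,0],"claw":0.3},{"xyz":[-0.04,0.05,2.8],"delta_rot":[0,0,0],"claw":0.3},{"xyz":[-0.04,0.05,3.2],"delta_rot":[0,0,0],"claw":0.3},{"xyz":[-0.04,0.05,3.25],"delta_rot":[0,0,0],"claw":0.3},{"xyz":[-0.04,0.05,3.25],"delta_rot":[0,0,0],"claw":0.45},{"xyz":[-0.04,0.05,3.25],"delta_rot":[0,0,0],"claw":0.6},{"xyz":[-0.04,0.05,3.25],"delta_rot":[0,0,0],"claw":0.7},{"xyz":[-0.04,0.05,3.25],"delta_rot":[0,0,0],"claw":0.8},{"xyz":[-0.04,0.05,3.25],"delta_rot":[0,0,0],"claw":0.85},{"xyz":[-0.04,0.05,3.25],"delta_rot":[0,0,0],"claw":0.85}]' 25; python3 -c "
from h import *
go(.5219,.2731,.11,-5)"
```

```text
time_s: 22.9
tcp_pos: [0.4357, -0.3162, 0.0103]
eef_rot: [-180.0, -0.0, -81.3]
contact_force: [0.2, 0.7, 5.4]
gripper_width: 0.0259
gripper_force: 25.0
rows xyz [-18.98, -5.83, -3.33] rot [-0.0, -0.0, -76.3]
```

```bash
python3 -m crank '[{"xyz":[0,0,-0.7],"delta_rot":[0,0,0],"claw":0.85},{"xyz":[0,0,-2.5],"delta_rot":[0,0,0],"claw":0.85},{"xyz":[0,0,-4.5],"delta_rot":[0,0,0],"claw":0.85},{"xyz":[-1.6,-0.5,-5.5],"delta_rot":[0,0,-5],"claw":0.85},{"xyz":[-3.2,-1,-5.5],"delta_rot":[0,0,-12],"claw":0.85},{"xyz":[-4.8,-1.5,-5.5],"delta_rot":[0,0,-19],"claw":0.85},{"xyz":[-6.4,-2,-5.5],"delta_rot":[0,0,-26],"claw":0.85},{"xyz":[-8,-2.5,-5.5],"delta_rot":[0,0,-33],"claw":0.85},{"xyz":[-9.6,-3,-5.5],"delta_rot":[0,0,-40],"claw":0.85},{"xyz":[-11.2,-3.5,-5.5],"delta_rot":[0,0,-47],"claw":0.85},{"xyz":[-12.8,-4,-5.5],"delta_rot":[0,0,-54],"claw":0.85},{"xyz":[-14.4,-4.5,-5.5],"delta_rot":[0,0,-61],"claw":0.85},{"xyz":[-16,-5,-5.5],"delta_rot":[0,0,-68],"claw":0.85},{"xyz":[-17.6,-5.5,-5.5],"delta_rot":[0,0,-74],"claw":0.85},{"xyz":[-19,-5.83,-5],"delta_rot":[0,0,-76.3],"claw":0.85},{"xyz":[-19,-5.83,-4],"delta_rot":[0,0,-76.3],"claw":0.85},{"xyz":[-19,-5.83,-3],"delta_rot":[0,0,-76.3],"claw":0.85},{"xyz":[-19,-5.83,-2.5],"delta_rot":[0,0,-76.3],"claw":0.85},{"xyz":[-19,-5.83,-2.5],"delta_rot":[0,0,-76.3],"claw":0.85},{"xyz":[-19,-5.83,-2.5],"delta_rot":[0,0,-76.3],"claw":0.85}]'; python3 - <<'E'
from h import *
c=cam("top"); s=cam("side"); st=r.get_state(); t=st["tcp_pos"]; print(t,st["eef_rot"]); yaw=np.radians(-5)
ux=np.array([np.cos(yaw),np.sin(yaw),0]); uy=np.array([-np.sin(yaw),np.cos(yaw),0])
C=t+[0,0,.0067]
# find end-frame / cap (bright, small) near predicted cap in both views; dark end frame blob
for n,k in(("top",c),("side",s)):
    V=k["img"].max(2).astype(int); e=proj(k,C-ux*.045)[0]; cp=proj(k,C-ux*.0285+[0,0,.0155])[0]
    x0,y0=(e-12).astype(int); print(n,"frame pred",e.round(1),"cap pred",cp.round(1),[(b[0].round(1),b[1]) for b in blobs(V<45,(x0,y0,x0+25,y0+25),8)])
big=lambda c,x0,y0,w,h,k:cv2.resize(c["img"][y0:y0+h,x0:x0+w],None,fx=k,fy=k,interpolation=cv2.INTER_CUBIC)
cv2.imwrite("pics/pl5.png",cv2.hconcat([big(c,140,135,80,100,5),big(s,175,215,80,100,5)]))
print("crop cap pred",(proj(c,C-ux*.0285+[0,0,.0155])-[140,135])*5,(proj(s,C-ux*.0285+[0,0,.0155])-[175,215])*5+[400,0])
for i in(1,-1):
    for j in(1,-1):
        z=.028; P=np.array([.5252,.3105,z])+i*.064*ux+j*.065*uy
        print(i,j,"top crop",((proj(c,P)-[140,135])*5).round(),"side crop",((proj(s,P)-[175,215])*5+[400,0]).round(),"z0",((proj(c,P-[0,0,z])-[140,135])*5).round(),((proj(s,P-[0,0,z])-[175,215])*5+[400,0]).round())
E
```

```text
time_s: 25.4
tcp_pos: [0.5225, 0.2741, 0.0861]
eef_rot: [-179.9, -0.1, -5.0]
contact_force: [0.4, 0.2, -0.4]
gripper_width: 0.0256
gripper_force: 25.0
[0.52244222 0.27422451 0.08625647] [-1.79910585e+02 -8.45683543e-02 -4.98546794e+00]
top frame pred [177.4 197.6] cap pred [177.2 191. ] [(array([169.3, 185.9]), np.int32(28)), (array([177.3, 197.1]), np.int32(28))]
side frame pred [236.2 251.9] cap pred [230.8 245. ] [(array([235.6, 249.3]), np.int32(537))]
crop cap pred [[186.18251331 280.04080063]] [[679.03432412 149.84906827]]
1 1 top crop [[ 60. 130.]] side crop [[423. 276.]] z0 [[ 70. 139.]] [[431. 303.]]
1 -1 top crop [[277. 153.]] side crop [[595. 111.]] z0 [[283. 162.]] [[600. 140.]]
-1 1 top crop [[ 29. 342.]] side crop [[607. 418.]] z0 [[ 40. 348.]] [[612. 444.]]
-1 -1 top crop [[249. 366.]] side crop [[776. 235.]] z0 [[256. 371.]] [[776. 263.]]
```

View pics/pl5.png

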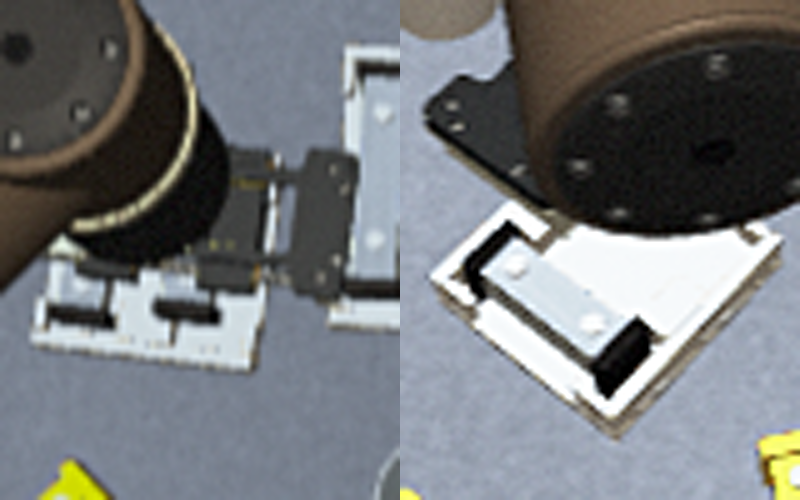

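Held short cell sits over the free bay: its near frame at top px (177.3,197.1) matches the prediction (177.4,197.6), and the rack corners match to about a pixel. Lowering.

```bash
python3 -m crank '[{"xyz":[0,0.04,0.4],"delta_rot":[0,0,0],"claw":0.85},{"xyz":[0,0.04,1],"delta_rot":[0,0,0],"claw":0.85},{"xyz":[0,0.04,1.4],"delta_rot":[0,0,0],"claw":0.85},{"xyz":[0,0.04,1.7],"delta_rot":[0,0,0],"claw":0.85},{"xyz":[0,0.04,1.9],"delta_rot":[0,0,0],"claw":0.85},{"xyz":[0,0.04,2.05],"delta_rot":[0,0,0],"claw":0.85},{"xyz":[0,0.04,2.15],"delta_rot":[0,0,0],"claw":0.85},{"xyz":[0,0.04,2.2],"delta_rot":[0,0,0],"claw":0.85},{"xyz":[0,0.04,2.23],"delta_rot":[0,0,0],"claw":0.85},{"xyz":[0,0.04,2.23],"delta_rot":[0,0,0],"claw":0.85}]'
```

```text
time_s: 26.75
tcp_pos: [0.5218, 0.2727, 0.0184]
eef_rot: [-180.0, -0.0, -5.0]
contact_force: [-0.8, -0.3, 0.9]
gripper_width: 0.026
gripper_force: 25.0
```

```bash
python3 -m crank '[{"xyz":[0,0,0.02],"delta_rot":[0,0,0],"claw":0.85},{"xyz":[0,0,0.02],"delta_rot":[0,0,0],"claw":0.85},{"xyz":[0,0,0.02],"delta_rot":[0,0,0],"claw":0.6},{"xyz":[0,0,0.02],"delta_rot":[0,0,0],"claw":0.48},{"xyz":[0,0,0.02],"delta_rot":[0,0,0],"claw":0.48},{"xyz":[0,0,-1],"delta_rot":[0,0,0],"claw":0.48},{"xyz":[0,0,-2.5],"delta_rot":[0,0,0],"claw":0.48},{"xyz":[0,0,-4.5],"delta_rot":[0,0,0],"claw":0.48},{"xyz":[0,4,-5.5],"delta_rot":[0,0,0],"claw":0.48},{"xyz":[0,6,-5.5],"delta_rot":[0,0,0],"claw":0.48},{"xyz":[0,8,-5.5],"delta_rot":[0,0,0],"claw":0.48},{"xyz":[0,10,-5.5],"delta_rot":[0,0,0],"claw":0.48},{"xyz":[0,10,-5.5],"delta_rot":[0,0,0],"claw":0.48},{"xyz":[0,10,-5.5],"delta_rot":[0,0,0],"claw":0.48}]'; python3 - <<'E'
from h import *
c=cam("top"); s=cam("side")
# caps: bright spots; frames: dark blobs in the short rack, both views
V=c["img"].max(2).astype(int)
for ce,a,m in blobs(V<50,(145,155,200,212),10):
    print("top",ce.round(1),a,plane(c,ce,.037).round(4))
W=s["img"].max(2).astype(int)
for ce,a,m in blobs(W<45,(175,225,260,300),10): print("side",ce.round(1),a,plane(s,ce,.030).round(4))
for ce,a,m in blobs(V<50,(200,135,258,205),10): print("topL",ce.round(1),a,plane(c,ce,.037).round(4))
E
```

```text
time_s: 28.5
tcp_pos: [0.4949, -0.0292, 0.1832]
eef_rot: [180.0, -0.0, -5.2]
contact_force: [-0.1, 0.6, 0.0]
gripper_width: 0.0456
gripper_force: 0.0
top [161.2 167.6] 28 [[0.5733 0.3394]]
top [156.2 197.8] 32 [[0.4831 0.3495]]
side [250.7 235. ] 80 [[0.5018 0.1801]]
side [211.1 246.6] 46 [[0.5701 0.2696]]
side [191.8 266.1] 53 [[0.575  0.3442]]
side [238.  265.2] 94 [[0.4761 0.2771]]
side [218.9 286. ] 106 [[0.4819 0.3514]]
topL [217.4 148.7] 24 [[0.634  0.1756]]
topL [241.2 149.5] 17 [[0.6331 0.1051]]
topL [232.2 164.4] 26 [[0.5873 0.1304]]
topL [245.5 195.8] 48 [[0.4946 0.0887]]
topL [233.4 200.8] 26 [[0.479  0.1238]]
```

Frames of the placed cell are parallel to the racked one, 75 mm apart, as they must be. A last numeric check that the glassware hasn't moved, then I hand in.

```bash
python3 - <<'E'
from h import *
s=cam("side"); a=cv2.imread("pics/side0.png")
for n,(x0,y0,x1,y1) in dict(bottle=(165,170,200,225),beaker=(283,218,320,260),flask=(248,102,274,140),racked=(185,255,228,292)).items():
    print(n,np.abs(a[y0:y1,x0:x1].astype(int)-s["img"][y0:y1,x0:x1]).mean().round(2))
print(r.get_state()["time_s"]); print(job.close_job())
E
```

```text
bottle 10.13
beaker 10.72
flask 19.18
racked 16.12
28.65
the job is handed in; nothing more can be done
None
```

I pressed the lever fully down and placed the raised cell and the bench long cell in the long rack, and the short cell in the short rack's empty bay. I handed in at 28.65 s; by camera measurements all three sit in place, but my last check on the glassware and the racked cell was inconclusive: the images differed from the start and I had no noise baseline to judge by, though nothing touched them as far as I know.

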